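# Feed the red badge carrier home against the engraver's hidden stop

## Robot

A 6-joint arm with a two-finger parallel gripper is mounted at the origin on the work surface. World frame = base frame: x ahead of the robot, y to its left, z up, the work surface at z = 0. Lengths are in m, angles in rad, forces in N, time in s.
With the tool pointing down it reaches from about 0.25 to 0.775 m from the base axis. Payload 4 kg.
Tool frame: the origin (TCP) lies midway between the tips of the shut fingers; the grasp point (between the pads) lies 19 mm behind it; z points along the fingers, y is the direction in which the jaws open and shut (so a half turn about z gives the same grasp; the last joint's range is limited). The gripper opens to 94 mm and grips with 3 to 60 N. Pads are 16 mm wide; open, the fingers measure 119 mm over their backs; the gripper's body (75 mm by 177 mm) begins 78 mm behind the grasp point.
Start: joints at [-1.332, 0.087, 1.371, -0, 1.684, -0.103], TCP at [0.184, -0.518, 0.206] pointing down, gripper open.
Joint ranges: [-3.1, 3.1], [-0.76, 2.03], [0.27, 2.55], [-1.08, 4.22], [0.17, 2.65], [-2.57, 2.57]. Speed limits (rad/s): [2.79, 2.79, 3.14, 3.14, 3.14, 3.14].

## Interface

Orientations are given as [roll, pitch, yaw] about the fixed x, y, z axes, in that order (R = Rz(yaw) Ry(pitch) Rx(roll)).
In Python, from bench import robot, cams gives the robot as it stands.
- The arm moves only by the tool step_arm, never from a script. Its argument "plan" is a list that holds one entry, the list of rows, each a list of 5 numbers: the shift along the world's x, y, z in mm, then the turn about the world's z in rad, then the opening in per cent of the stroke, from 0 (shut) to 100 (fully open). In form: [[[tx, ty, tz, turn, fingers], ...]]. A call has 1 to 8 rows; each row is the pose to reach, as a shift and turn from the pose commanded when the call began; what a row does not reach only later rows make up. A row lasts 1/12 s, in which the tool goes at most 41.7 mm and 7.16 degrees, less where a joint would pass 70% of its speed; a pose out of reach is approached as far as the arm can. A call with a gripper value outside its range is refused whole. The fingers move at their own pace and stop on an object; the grip force is fixed at half the most. Time passes only in rows, so rows that repeat a pose let the fingers close. It gives the time, the measured TCP pose, the force and the opening at its end, in the units of the state.
- robot.get_obs(): the state, without advancing time (a new reading comes with each control period).
- cams.snapshot(name): name is "scene" or "top" or "wrist"; returns a dict with "frame" (384x512x3 uint8, red, green, blue), "camera_matrix" (3x3 intrinsics, pixels), "origin" and "attitude" of the camera in the world; the wrist camera has in their place "T_tool_cam" (4x4, takes a point from camera to tool coordinates, whose origin is the TCP and whose axes are the flange's). Camera axes: x right, y down, z forward; pixel columns grow to the right and rows downward; lengths in m; the calibration is good to about 2 mm. A picture is of the moment at which its call begins: read the wrist's pose just before it. There is no depth.
- robot.close_job(): hands the job in, once; it reports no verdict.
The state is a dict: "time": time; "joint_positions": joint angles; "qvel": joint speeds; "joint_torque": joint torques, N m; "tool_pos": TCP position; "ee_rot": TCP orientation; "wrist_force": force on the tool from outside, world axes, zero at the start; "wrist_torque": the same for the moment, N m; "width": finger opening in m.
Only numpy, scipy, OpenCV 4.12 (cv2) and the standard library are available. Lean on these libraries where they do the work, as an engineer would, in place of code of your own. Each camera call takes 0.05 s, during which the arm holds its last target. There are 200 camera calls.

## Task

Take the carrier with the red badge blank by its black post, set it in the engraver's feed channel and slide it in under the green hood until you feel it come up firmly against the stop hidden inside. Feed it gently, do not ram the stop, then let go and leave the carrier flat in the channel, fully home. Leave the yellow carrier where it is.

Things in the scene. Friction and masses are not known exactly. Their poses are not given: they have to be found in the camera images.
- red_grip (a point): Loose carrier, RED blank on its nose: grey plate 120 x 64 x 14 mm with black 24 mm square post, top 80 mm above its underside; 0.3-0.55 kg. Point on the post's axis, 62 mm above the underside. z up, +x to the nose: plate from x -35 to +85 mm, post at 0, y +-32. Nose goes in first; it starts within 30 deg of the feed direction.
- yellow_grip (a point): The same point on the other loose carrier, identical but with a YELLOW blank. A bystander: leave it alone.
- engraver: Fixed engraver. Origin on table, mid-channel; z up, +x = feed, roughly robot's +y. Channel floor 8 mm up, 84 mm wide, open above x -120 to +100 mm; 10 mm rails, tops 20 mm up. Hood over x 100-240: underside 34, top 40 mm up. Housing behind to x 420, 160 wide, 155 high. Load with post near x -60. Hidden stop varies: home puts the post between x +40 and +80; slide and feel.
- stop_pin (a joint): Travel (m) of the stop's light sprung plunger under the hood, pressed by the carrier's nose in the engraver's +x: 0 untouched, 0.010 fully in, where it meets the solid stop. The spring pushes back with under 1 N (the resting carrier holds it in); past full travel the stop is rigid. Dragging a resting carrier along the channel takes some 2 to 7 N.

How it is judged:
At the end, for the whole second after the job is handed in: The red carrier lies flat (within 10 degrees) on the channel floor, released, its nose against the stop with the plunger pressed in at least 6 of its 10 mm; the yellow carrier is within 30 mm of its start (value of joint stop_pin above 0.006 m and x of red_grip in the frame of engraver between 0.03 and 0.09 m and y of red_grip in the frame of engraver between -0.015 and 0.015 m and z of red_grip in the frame of engraver between 0.065 and 0.077 m and angle between red_grip's own z axis and vertical below 0.17 rad and distance of yellow_grip from where it was at the start of the episode below 0.03 m); the robot touches nothing.
It fails at once if the engraver is rammed or pressed with more than 45 N (contact force between engraver and anything else above 45 N).
It fails at once if the yellow carrier is moved more than 30 mm (distance of yellow_grip from where it was at the start of the episode above 0.03 m).
It also fails if it takes over 48 s, if anything falls off the work surface, if the arm or the gripper's body presses on something with over 40 N, if the wrist force passes 120 N, or if a joint passes its speed limit or range.

## Working session

There is one attempt and no reset: what is moved stays moved. The work goes in short steps, Python scripts to look and compute and a tool call to move; the robot and the scene stay as the last step left them, time stands still between calls to the robot, and variables do not carry over. Pictures are saved under pics/ and viewed, about 8 in all and at most 12, crops included, and the job is handed in when it is done.

Besides the shell and the picture viewer there is one more tool, called after "Emit:" as name([rows], argument=value, ...), one row to a line, values as JSON. step_arm: Moves the arm, as the interface text tells. Its arguments: {"type":"object","properties":{"plan":{"type":"array"}},"required":["plan"]}

```bash
ls; mkdir -p pics
python3 - <<'E'
from bench import robot,cams
import cv2,numpy as np,pickle
o=robot.get_obs();print({k:np.round(v,3).tolist() for k,v in o.items()})
d={}
for n in("top","scene"):
    s=cams.snapshot(n);d[n]=s;cv2.imwrite(f"pics/{n}0.png",s["frame"][:,:,::-1])
    print(n,s["camera_matrix"],s["origin"],s["attitude"])
pickle.dump(d,open("d0.pkl","wb"))
E
```

```text
pics
{'time': 0.0, 'joint_positions': [-1.332, 0.088, 1.372, -0.0, 1.684, -0.103], 'qvel': [-0.001, 0.002, -0.0, 0.001, -0.0, -0.001], 'joint_torque': [0.0, -34.018, -30.242, 0.072, 0.033, -0.0], 'tool_pos': [0.184, -0.518, 0.204], 'ee_rot': [-3.139, -0.0, 0.342], 'wrist_force': [0.473, 0.62, -0.391], 'wrist_torque': [0.007, 0.038, -0.025], 'width': 0.094}
top [[368.85437535   0.         259.64569865]
 [  0.         368.85437535 195.85432526]
 [  0.           0.           1.        ]] [ 0.38178174 -0.09478365  0.71608185] [-2.96605430e+00  5.23361618e-04 -1.59544557e+00]
scene [[406.91641433   0.         253.81682206]
 [  0.         406.91641433 187.55698435]
 [  0.           0.           1.        ]] [ 0.89056472 -0.4152917   0.78564648] [-2.50248716 -0.01174524  0.8771995 ]
```

View pics/top0.png

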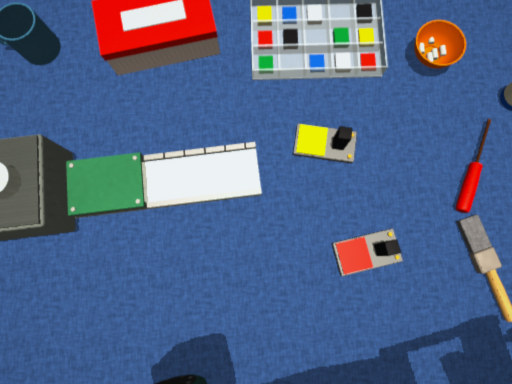

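View pics/scene0.png

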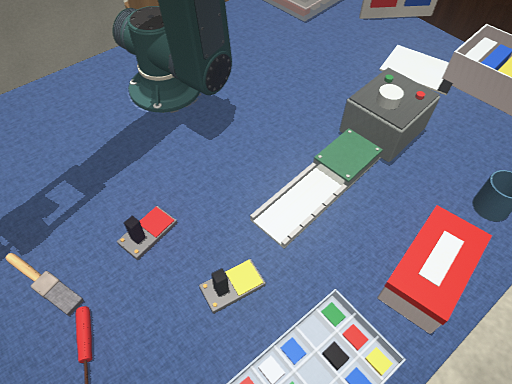

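The top view shows the red carrier near (368,252) with its nose to the left. The yellow one is at (325,142), and the channel spans columns 143–262 with the green hood to its left at (105,183). I'll enlarge the carrier and the channel.

Run:
```python
import pickle,cv2,numpy as np
f=pickle.load(open("d0.pkl","rb"))["top"]["frame"][:,:,::-1]
a=cv2.resize(f[220:285,322:412],None,fx=6,fy=6,interpolation=cv2.INTER_CUBIC) # 540x390
cv2.imwrite("pics/redc.png",a)
b=cv2.resize(f[130:225,60:270],None,fx=3.8,fy=3.8,interpolation=cv2.INTER_CUBIC)
cv2.imwrite("pics/chan.png",b)
```

```text
(no output)
```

View pics/redc.png

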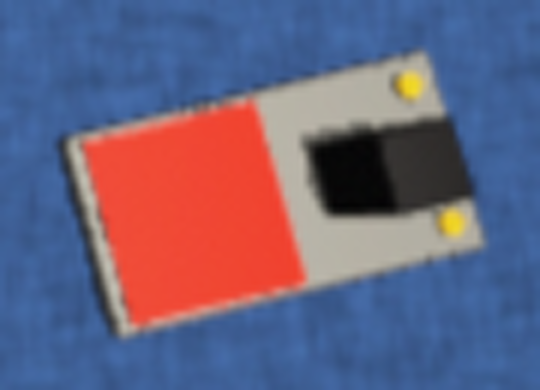

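View pics/chan.png

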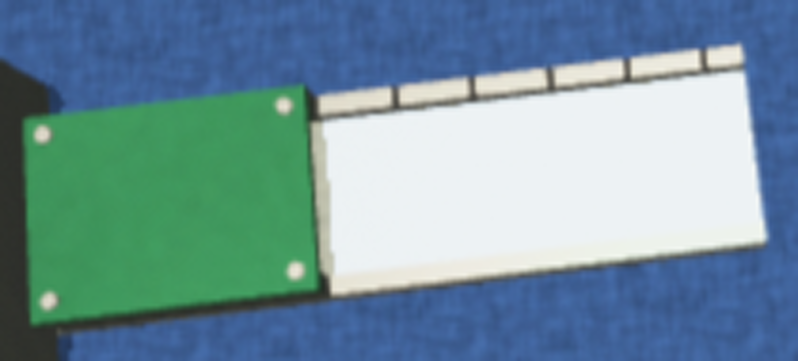

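The red plate's top corners in the crop are about (80,140), (130,326), (425,52) and (483,243). Hood top corners are (24,118), (303,86), (318,290) and (32,323). The rail-top ends at the entry are (742,43) and (767,240).

```bash
cat > h.py <<'E'
import numpy as np
from scipy.spatial.transform import Rotation as Ro
def ray(s,px,z):
    px=np.atleast_2d(px).astype(float);R=Ro.from_euler('xyz',s["attitude"]).as_matrix()
    d=np.c_[px,np.ones(len(px))]@np.linalg.inv(s["camera_matrix"]).T@R.T
    o=np.array(s["origin"]);return o+d*((z-o[2])/d[:,2])[:,None]
def proj(s,P):
    R=Ro.from_euler('xyz',s["attitude"]).as_matrix();c=(np.atleast_2d(P)-s["origin"])@R@np.array(s["camera_matrix"]).T
    return c[:,:2]/c[:,2:]
E
python3 - <<'E'
import pickle,numpy as np
from h import *
np.set_printoptions(precision=4,suppress=True)
s=pickle.load(open("d0.pkl","rb"))["top"]
def crop(p,k,ox,oy):return (np.array(p)+.5)/k-.5+[ox,oy]
def show(n,P):
    print(n);print(P);e=np.roll(P,-1,0)-P;print("len",np.linalg.norm(e,axis=1),"ang",np.degrees(np.arctan2(e[:,1],e[:,0])))
show("red z14",ray(s,crop([(80,140),(425,52),(483,243),(130,326)],6,322,220),.014))
show("posttop z80",ray(s,crop([(383,130),(450,118),(472,195),(400,212)],6,322,220),.080))
show("hood z40",ray(s,crop([(24,118),(303,86),(318,290),(32,323)],3.8,60,130),.040))
show("rail z20",ray(s,crop([(315,97),(742,43),(767,240),(330,297)],3.8,60,130),.020))
show("yellow rough z14",ray(s,[(298,124),(355,132),(353,161),(295,153)],.014))
E
```

```text
red z14
[[ 0.4124 -0.2375  0.014 ]
 [ 0.4374 -0.3485  0.014 ]
 [ 0.3774 -0.3614  0.014 ]
 [ 0.3548 -0.2495  0.014 ]]
len [0.1138 0.0614 0.1142 0.0589] ang [ -77.3192 -167.8761  101.4383   11.8129]
posttop z80
[[ 0.4103 -0.3107  0.08  ]
 [ 0.4132 -0.3302  0.08  ]
 [ 0.3913 -0.3345  0.08  ]
 [ 0.3871 -0.3136  0.08  ]]
len [0.0197 0.0223 0.0213 0.0234] ang [ -81.4221 -168.8784  101.5373    7.0631]
hood z40
[[0.5784 0.2677 0.04  ]
 [0.5915 0.1292 0.04  ]
 [0.488  0.1186 0.04  ]
 [0.4752 0.2569 0.04  ]]
len [0.1391 0.104  0.139  0.1037] ang [ -84.5915 -174.1266   95.2765    5.9674]
rail z20
[[ 0.5917  0.1295  0.02  ]
 [ 0.6152 -0.0908  0.02  ]
 [ 0.5111 -0.1011  0.02  ]
 [ 0.4875  0.1187  0.02  ]]
len [0.2215 0.1046 0.2211 0.1048] ang [ -83.9049 -174.3492   96.1385    5.8748]
yellow rough z14
[[ 0.6504 -0.1779  0.014 ]
 [ 0.6309 -0.2908  0.014 ]
 [ 0.5713 -0.2827  0.014 ]
 [ 0.5904 -0.1694  0.014 ]]
len [0.1146 0.0601 0.1149 0.0606] ang [-99.845  172.2564  80.4193  -8.057 ]
```

Emit:
step_arm([
  [[216, 195, -60, -0.13, 100], [216, 195, -60, -0.13, 100], [216, 195, -60, -0.13, 100], [216, 195, -60, -0.13, 100], [216, 195, -60, -0.13, 100], [216, 195, -60, -0.13, 100], [216, 195, -60, -0.13, 100], [216, 195, -60, -0.13, 100]],
])

```text
time: 0.77
tool_pos: [0.4031, -0.318, 0.1433]
ee_rot: [-3.137, -0.0, 0.218]
wrist_force: [-0.1, 0.4, -0.1]
width: 0.0943
```

Emit:
step_arm([
  [[0, 0, 0, 0, 100], [0, 0, 0, 0, 100], [0, 0, 0, 0, 100]],
])

```text
time: 1.02
tool_pos: [0.3996, -0.3243, 0.1457]
ee_rot: [3.141, 0.001, 0.21]
wrist_force: [-0.3, -0.0, 0.7]
width: 0.094
```

Run:
```python
from bench import robot,cams
import cv2,numpy as np
from h import *
o=robot.get_obs();s=cams.snapshot("wrist");T=np.array(s["T_tool_cam"])
print(o["tool_pos"],o["ee_rot"],o["wrist_force"]);print(T)
R=Ro.from_euler('xyz',o["ee_rot"]).as_matrix()
import pickle
d=dict(camera_matrix=np.array(s["camera_matrix"]),origin=R@T[:3,3]+o["tool_pos"],attitude=Ro.from_matrix(R@T[:3,:3]).as_euler('xyz'))
pickle.dump(d,open("w1.pkl","wb"))
f=s["frame"][:,:,::-1].copy()
c=np.array([.4005,-.323,0]);a=np.radians(102);u=np.array([np.cos(a),np.sin(a),0]);v=np.array([-u[1],u[0],0]);z=np.array([0,0,1])
for q,col in(([(-.035,.032,.014),(.085,.032,.014),(.085,-.032,.014),(-.035,-.032,.014)],(255,0,255)),([(-.012,.012,.08),(.012,.012,.08),(.012,-.012,.08),(-.012,-.012,.08)],(0,255,0))):
    P=proj(d,[c+u*p[0]+v*p[1]+z*p[2] for p in q]);print(P.round())
    cv2.polylines(f,[P.round().astype(int).reshape(-1,1,2)],True,col,1)
cv2.imwrite("pics/w1.png",f)
```

```text
[ 0.39957743 -0.32427803  0.14571358] [3.14083713e+00 5.39192824e-04 2.10446771e-01] [-0.25537987 -0.04785679  0.73429049]
[[ 4.29743059e-04 -9.73454736e-01 -2.28879210e-01  6.60005235e-02]
 [ 9.99999764e-01  2.95464612e-04  6.20945573e-04  5.89323032e-04]
 [-5.36836702e-04 -2.28879423e-01  9.73454632e-01 -1.80218426e-01]
 [ 0.00000000e+00  0.00000000e+00  0.00000000e+00  1.00000000e+00]]
[[285. 210.]
 [173. 210.]
 [170. 150.]
 [286. 151.]]
[[266. 211.]
 [238. 211.]
 [237. 183.]
 [266. 183.]]
```

View pics/w1.png

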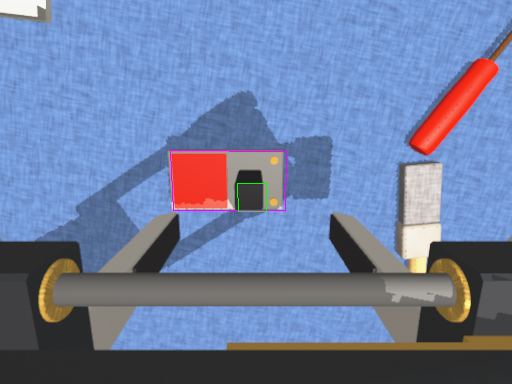

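The predicted outline (magenta) lies right on the red plate, spanning columns 170–286 and rows 150–210. The post top sits between the fingers near (250,197), about 1–2 px from the prediction. I'll descend and grip.

Emit:
step_arm([
  [[0, 0, -30, 0, 100], [0, 0, -60, 0, 100], [0, 0, -85, 0, 100], [0, 0, -102, 0, 100], [0, 0, -102, 0, 100], [0, 0, -102, 0, 0], [0, 0, -102, 0, 0], [0, 0, -102, 0, 0]],
])

```text
time: 1.73
tool_pos: [0.4011, -0.3248, 0.0457]
ee_rot: [3.138, -0.002, 0.211]
wrist_force: [0.4, -0.1, -0.7]
width: 0.0772
```

Emit:
step_arm([
  [[0, 0, 0, 0, 0], [0, 0, 0, 0, 0], [0, 0, 0, 0, 0], [0, 0, 0, 0, 0]],
])

```text
time: 2.07
tool_pos: [0.4006, -0.3233, 0.044]
ee_rot: [3.141, -0.0, 0.212]
wrist_force: [0.2, -0.5, -0.3]
width: 0.0507
```

Emit:
step_arm([
  [[0, 0, 0, 0, 0], [0, 0, 0, 0, 0], [0, 0, 0, 0, 0], [0, 0, 0, 0, 0], [0, 0, 0, 0, 0], [0, 0, 0, 0, 0], [0, 0, 0, 0, 0]],
])

```text
time: 2.65
tool_pos: [0.3999, -0.3212, 0.0434]
ee_rot: [-3.137, 0.0, 0.212]
wrist_force: [-1.7, 5.2, 4.0]
width: 0.0235
```

Emit:
step_arm([
  [[0, 0, 25, 0, 0], [0, 0, 50, 0, 0], [0, 20, 70, 0, 0], [0, 50, 70, 0, 0], [0, 80, 70, 0, 0], [0, 80, 70, 0, 0]],
])

```text
time: 3.15
tool_pos: [0.3995, -0.2382, 0.1124]
ee_rot: [-3.136, 0.001, 0.215]
wrist_force: [0.2, 0.2, -4.1]
width: 0.0236
```

Emit:
step_arm([
  [[20, 30, 0, -0.02, 0], [45, 60, 0, -0.05, 0], [70, 90, 0, -0.08, 0], [95, 120, 0, -0.11, 0], [120, 150, 0, -0.11, 0], [145, 180, 0, -0.11, 0], [157, 205, 0, -0.11, 0], [157, 205, 0, -0.11, 0]],
])

```text
time: 3.82
tool_pos: [0.5588, -0.0331, 0.1116]
ee_rot: [-3.138, 0.001, 0.108]
wrist_force: [0.2, -0.4, -4.6]
width: 0.024
```

Emit:
step_arm([
  [[0, 0, 0, 0, 0], [0, 0, 0, 0, 0], [0, 0, 0, 0, 0]],
])

```text
time: 4.07
tool_pos: [0.5565, -0.0392, 0.1127]
ee_rot: [3.141, 0.002, 0.101]
wrist_force: [0.0, -0.3, -3.0]
width: 0.0237
```

Run:
```python
from bench import robot,cams
import cv2,numpy as np
from h import *
o=robot.get_obs();s=cams.snapshot("wrist");T=np.array(s["T_tool_cam"])
print(o["tool_pos"],o["ee_rot"],o["wrist_force"],o["width"])
R=Ro.from_euler('xyz',o["ee_rot"]).as_matrix()
d=dict(camera_matrix=np.array(s["camera_matrix"]),origin=R@T[:3,3]+o["tool_pos"],attitude=Ro.from_matrix(R@T[:3,:3]).as_euler('xyz'))
f=s["frame"][:,:,::-1].copy()
def dr(c,a,q,col):
    u=np.array([np.cos(a),np.sin(a),0]);v=np.array([-u[1],u[0],0])
    P=proj(d,[np.array(c)+u*p[0]+v*p[1]+[0,0,p[2]] for p in q])
    cv2.polylines(f,[P.round().astype(int).reshape(-1,1,2)],True,col,1)
a=np.radians(95.8);r=lambda x0,x1,y,z:[(x0,y,z),(x1,y,z),(x1,-y,z),(x0,-y,z)]
dr((.5505,.0239,0),a,r(-.12,.1,.052,.02),(255,0,255))
dr((.5505,.0239,0),a,r(.1,.24,.052,.04),(255,0,255))
dr((o["tool_pos"][0],o["tool_pos"][1],o["tool_pos"][2]-.043),o["ee_rot"][2]+np.pi/2,r(-.035,.085,.032,.014),(0,255,255))
cv2.imwrite("pics/w2.png",f)
```

```text
[ 0.55648796 -0.03921115  0.11266969] [3.14131379e+00 1.82123821e-03 1.00600546e-01] [ 0.02433266 -0.3180239  -2.99175127] 0.0237046439596975
```

View pics/w2.png

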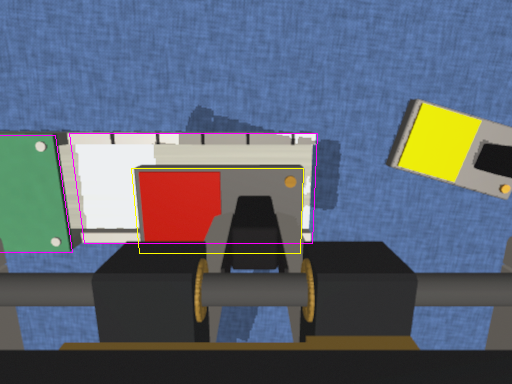

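The engraver outline matches the picture: channel columns 70–317, rows 133–243. The held red plate is parallel to it and centred (yellow outline, columns 135–303). I'll lower it.

Emit:
step_arm([
  [[0, 0, -25, 0, 0], [0, 0, -45, 0, 0], [0, 0, -54, 0, 0], [0, 0, -57, 0, 0], [0, 0, -57, 0, 0], [0, 0, -57, 0, 0]],
])

```text
time: 4.62
tool_pos: [0.558, -0.0387, 0.0576]
ee_rot: [3.141, -0.002, 0.101]
wrist_force: [0.1, 0.2, -4.1]
width: 0.0237
```

Emit:
step_arm([
  [[0, 0, -1, 0, 0], [0, 0, -1, 0, 0], [0, 0, -2, 0, 0], [0, 0, -2, 0, 0]],
])

```text
time: 4.95
tool_pos: [0.5576, -0.0382, 0.055]
ee_rot: [3.141, -0.001, 0.102]
wrist_force: [0.5, -0.5, -4.4]
width: 0.0237
```

Emit:
step_arm([
  [[0, 0, -1, 0, 0], [0, 0, -1, 0, 0], [0, 0, -1, 0, 0]],
])

```text
time: 5.2
tool_pos: [0.5573, -0.0381, 0.0534]
ee_rot: [3.142, 0.0, 0.102]
wrist_force: [1.3, 0.4, -3.8]
width: 0.0241
```

Emit:
step_arm([
  [[0, 0, -1, 0, 0], [0, 0, -1, 0, 0], [0, 0, -1, 0, 0]],
])

```text
time: 5.45
tool_pos: [0.5573, -0.0382, 0.0524]
ee_rot: [3.142, 0.0, 0.102]
wrist_force: [0.5, 0.4, -4.1]
width: 0.0239
```

Emit:
step_arm([
  [[0, 0, -1, 0, 0], [0, 0, -1, 0, 0], [0, 0, -1, 0, 0]],
])

```text
time: 5.7
tool_pos: [0.5573, -0.0382, 0.0515]
ee_rot: [3.141, 0.0, 0.102]
wrist_force: [0.1, 0.4, -5.1]
width: 0.0238
```

Emit:
step_arm([
  [[0, 0, -0.5, 0, 0], [0, 0, -1, 0, 0], [0, 0, -1, 0, 0]],
])

```text
time: 5.95
tool_pos: [0.5574, -0.0382, 0.0513]
ee_rot: [3.141, -0.0, 0.102]
wrist_force: [-2.4, -0.3, 0.4]
width: 0.0236
```

Emit:
step_arm([
  [[-0.6, 6, 0, 0, 0], [-1.2, 12, 0, 0, 0], [-1.8, 18, 0, 0, 0], [-2.4, 24, 0, 0, 0], [-3, 30, 0, 0, 0], [-3.6, 36, 0, 0, 0], [-4.2, 42, 0, 0, 0]],
])

```text
time: 6.53
tool_pos: [0.5539, 0.0039, 0.0515]
ee_rot: [3.14, -0.002, 0.102]
wrist_force: [1.3, -4.6, 4.4]
width: 0.0236
```

Emit:
step_arm([
  [[-0.6, 6, 0, 0, 0], [-1.2, 12, 0, 0, 0], [-1.8, 18, 0, 0, 0], [-2.4, 24, 0, 0, 0], [-3, 30, 0, 0, 0], [-3.6, 36, 0, 0, 0], [-3.9, 39, 0, 0, 0]],
])

```text
time: 7.12
tool_pos: [0.5498, 0.0432, 0.0514]
ee_rot: [3.14, -0.002, 0.103]
wrist_force: [1.5, -7.3, 5.1]
width: 0.0239
```

Emit:
step_arm([
  [[-0.2, 2, 0.3, 0, 0], [-0.4, 4, 0.3, 0, 0], [-0.6, 6, 0.3, 0, 0], [-0.8, 8, 0.3, 0, 0], [-0.9, 9, 0.3, 0, 0], [-1, 10, 0.3, 0, 0]],
])

```text
time: 7.62
tool_pos: [0.5486, 0.0524, 0.0514]
ee_rot: [3.14, -0.001, 0.102]
wrist_force: [0.9, -5.3, 5.2]
width: 0.0241
```

Emit:
step_arm([
  [[-0.1, 1, 0, 0, 0], [-0.2, 2, 0, 0, 0], [-0.3, 3, 0, 0, 0], [-0.4, 4, 0, 0, 0], [-0.5, 5, 0, 0, 0], [-0.6, 6, 0, 0, 0], [-0.7, 7, 0, 0, 0], [-0.7, 7, 0, 0, 0]],
])

```text
time: 8.28
tool_pos: [0.5478, 0.0595, 0.0513]
ee_rot: [3.141, -0.001, 0.102]
wrist_force: [1.2, -4.8, 4.6]
width: 0.0236
```

Emit:
step_arm([
  [[-0.1, 1, 0, 0, 0], [-0.2, 2, 0, 0, 0], [-0.3, 3, 0, 0, 0], [-0.4, 4, 0, 0, 0], [-0.5, 5, 0, 0, 0]],
])

```text
time: 8.7
tool_pos: [0.5474, 0.0643, 0.0514]
ee_rot: [3.14, -0.001, 0.101]
wrist_force: [0.8, -5.5, 3.8]
width: 0.024
```

Emit:
step_arm([
  [[-0.1, 1, 0, 0, 0], [-0.2, 2, 0, 0, 0], [-0.3, 3, 0, 0, 0], [-0.4, 4, 0, 0, 0]],
])

```text
time: 9.03
tool_pos: [0.5469, 0.0683, 0.0514]
ee_rot: [3.14, -0.001, 0.101]
wrist_force: [0.5, -5.4, 5.0]
width: 0.024
```

Emit:
step_arm([
  [[-0.1, 1, 0, 0, 0], [-0.2, 2, 0, 0, 0], [-0.3, 3, 0, 0, 0], [-0.4, 4, 0, 0, 0]],
])

```text
time: 9.37
tool_pos: [0.5465, 0.0723, 0.0514]
ee_rot: [3.14, -0.001, 0.101]
wrist_force: [-0.1, -6.2, 3.9]
width: 0.0239
```

Emit:
step_arm([
  [[-0.1, 1, 0, 0, 0], [-0.2, 2, 0, 0, 0], [-0.3, 3, 0, 0, 0], [-0.4, 4, 0, 0, 0]],
])

```text
time: 9.7
tool_pos: [0.5461, 0.0762, 0.0514]
ee_rot: [3.14, -0.001, 0.101]
wrist_force: [-0.2, -6.1, 4.8]
width: 0.0238
```

Emit:
step_arm([
  [[-0.1, 1, 0, 0, 0], [-0.2, 2, 0, 0, 0], [-0.3, 3, 0, 0, 0]],
])

```text
time: 9.95
tool_pos: [0.5458, 0.0792, 0.0514]
ee_rot: [3.14, -0.001, 0.101]
wrist_force: [0.9, -5.6, 4.9]
width: 0.0238
```

Emit:
step_arm([
  [[-0.1, 1, 0, 0, 0], [-0.2, 2, 0, 0, 0], [-0.3, 3, 0, 0, 0]],
])

```text
time: 10.2
tool_pos: [0.5455, 0.0822, 0.0514]
ee_rot: [3.14, -0.001, 0.101]
wrist_force: [0.7, -5.4, 4.9]
width: 0.0241
```

Emit:
step_arm([
  [[-0.1, 1, 0, 0, 0], [-0.2, 2, 0, 0, 0], [-0.3, 3, 0, 0, 0]],
])

```text
time: 10.45
tool_pos: [0.5452, 0.0852, 0.0514]
ee_rot: [3.14, -0.001, 0.101]
wrist_force: [1.5, -6.3, 4.4]
width: 0.0238
```

Emit:
step_arm([
  [[-0.1, 1, 0, 0, 0], [-0.2, 2, 0, 0, 0], [-0.3, 3, 0, 0, 0]],
])

```text
time: 10.7
tool_pos: [0.5449, 0.0882, 0.0514]
ee_rot: [3.14, -0.001, 0.101]
wrist_force: [0.5, -5.2, 4.8]
width: 0.0237
```

Emit:
step_arm([
  [[-0.1, 1, 0, 0, 0], [-0.2, 2, 0, 0, 0], [-0.3, 3, 0, 0, 0]],
])

```text
time: 10.95
tool_pos: [0.5446, 0.091, 0.0514]
ee_rot: [3.14, -0.001, 0.101]
wrist_force: [1.0, -7.1, 5.1]
width: 0.0238
```

Emit:
step_arm([
  [[-0.1, 0.7, 0, 0, 0], [-0.1, 1.4, 0, 0, 0], [-0.2, 2, 0, 0, 0]],
])

```text
time: 11.2
tool_pos: [0.5444, 0.0929, 0.0514]
ee_rot: [3.14, -0.001, 0.101]
wrist_force: [0.0, -6.6, 4.5]
width: 0.0238
```

Emit:
step_arm([
  [[-0.1, 0.7, 0, 0, 0], [-0.1, 1.4, 0, 0, 0], [-0.2, 2, 0, 0, 0]],
])

```text
time: 11.45
tool_pos: [0.5442, 0.0948, 0.0515]
ee_rot: [3.139, -0.0, 0.101]
wrist_force: [0.7, -7.4, 5.3]
width: 0.0241
```

Emit:
step_arm([
  [[-0.1, 0.7, 0, 0, 0], [-0.1, 1.4, 0, 0, 0], [-0.2, 2, 0, 0, 0]],
])

```text
time: 11.7
tool_pos: [0.544, 0.0968, 0.0514]
ee_rot: [3.139, -0.0, 0.101]
wrist_force: [0.7, -6.9, 4.9]
width: 0.0246
```

Emit:
step_arm([
  [[-0.1, 0.7, 0, 0, 0], [-0.1, 1.4, 0, 0, 0], [-0.2, 2, 0, 0, 0]],
])

```text
time: 11.95
tool_pos: [0.5438, 0.0987, 0.0515]
ee_rot: [3.139, -0.001, 0.101]
wrist_force: [1.7, -6.6, 4.7]
width: 0.0242
```

Emit:
step_arm([
  [[-0.1, 0.7, 0, 0, 0], [-0.1, 1.4, 0, 0, 0], [-0.2, 2, 0, 0, 0]],
])

```text
time: 12.2
tool_pos: [0.5437, 0.0999, 0.0516]
ee_rot: [3.137, -0.0, 0.101]
wrist_force: [0.7, -9.5, 5.6]
width: 0.0234
```

Emit:
step_arm([
  [[-0.1, 0.7, 0, 0, 0], [-0.1, 1.4, 0, 0, 0], [-0.2, 2, 0, 0, 0]],
])

```text
time: 12.45
tool_pos: [0.5437, 0.1004, 0.0519]
ee_rot: [3.134, -0.0, 0.101]
wrist_force: [0.1, -14.0, 7.1]
width: 0.0237
```

Emit:
step_arm([
  [[0, 0.5, 0, 0, 0], [-0.1, 1, 0, 0, 0], [-0.1, 1, 0, 0, 0]],
])

```text
time: 12.7
tool_pos: [0.5436, 0.1006, 0.052]
ee_rot: [3.133, -0.0, 0.101]
wrist_force: [0.3, -12.7, 8.0]
width: 0.0241
```

Emit:
step_arm([
  [[0.1, -1, 0, 0, 0], [0.1, -1.5, 0, 0, 0], [0.1, -1.5, 0, 0, 0]],
])

```text
time: 12.95
tool_pos: [0.5436, 0.1004, 0.0518]
ee_rot: [3.136, -0.001, 0.101]
wrist_force: [0.8, -11.1, 6.2]
width: 0.0238
```

Emit:
step_arm([
  [[0, 0, 0, 0, 50], [0, 0, 0, 0, 50], [0, 0, 0, 0, 50], [0, 0, 0, 0, 50], [0, 0, 0, 0, 70], [0, 0, 0, 0, 70], [0, 0, 0, 0, 70], [0, 0, 0, 0, 70]],
])

```text
time: 13.62
tool_pos: [0.543, 0.1036, 0.0507]
ee_rot: [-3.141, 0.0, 0.102]
wrist_force: [0.2, -0.5, -1.0]
width: 0.0654
```

Emit:
step_arm([
  [[0, -3, 20, 0, 70], [0, -3, 45, 0, 70], [0, -3, 75, 0, 70], [0, -3, 105, 0, 70], [0, -3, 130, 0, 70], [0, -3, 130, 0, 70], [0, -3, 130, 0, 70], [0, -3, 130, 0, 70]],
])

```text
time: 14.28
tool_pos: [0.5426, 0.1003, 0.1796]
ee_rot: [-3.142, 0.002, 0.102]
wrist_force: [0.0, -0.0, 0.3]
width: 0.0659
```

Run:
```python
from bench import robot,cams
import cv2,numpy as np
from h import *
o=robot.get_obs();s=cams.snapshot("wrist");T=np.array(s["T_tool_cam"])
print(o["tool_pos"],o["ee_rot"],o["wrist_force"],o["width"])
R=Ro.from_euler('xyz',o["ee_rot"]).as_matrix()
d=dict(camera_matrix=np.array(s["camera_matrix"]),origin=R@T[:3,3]+o["tool_pos"],attitude=Ro.from_matrix(R@T[:3,:3]).as_euler('xyz'))
f=s["frame"][:,:,::-1].copy()
cv2.imwrite("pics/w3raw.png",f)
def dr(c,a,q,col):
    u=np.array([np.cos(a),np.sin(a),0]);v=np.array([-u[1],u[0],0])
    P=proj(d,[np.array(c)+u*p[0]+v*p[1]+[0,0,p[2]] for p in q])
    cv2.polylines(f,[P.round().astype(int).reshape(-1,1,2)],True,col,1)
a=np.radians(95.8);r=lambda x0,x1,y,z:[(x0,y,z),(x1,y,z),(x1,-y,z),(x0,-y,z)]
dr((.5436,.1006,0),a,r(-.012,.012,.012,.088),(0,255,0))
dr((.5436,.1006,0),a,r(-.035,.085,.032,.022),(0,255,255))
t=cams.snapshot("top")["frame"][:,:,::-1]
z=cv2.resize(t[125:225,60:270],(512,244),interpolation=cv2.INTER_CUBIC)
cv2.imwrite("pics/w3.png",cv2.resize(np.vstack([f[:330],z]),None,fx=1,fy=1))
```

```text
[0.54256666 0.10029158 0.1796383 ] [-3.14157292e+00  1.71431316e-03  1.01801447e-01] [ 0.0259848  -0.03818685  0.25679631] 0.06588488477578093
```

View pics/w3.png

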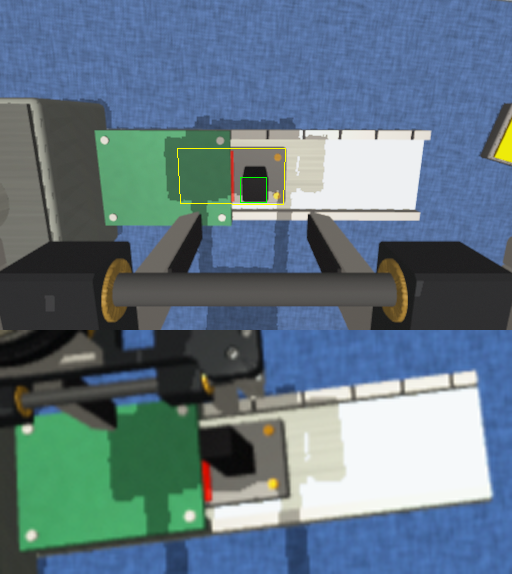

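```bash
python3 -c "
from bench import robot
print(robot.close_job(), robot.get_obs()['time'])"
```

```text
the job is handed in; nothing more can be done
the job is handed in; nothing more can be done
```

I fed the red carrier in under the hood until it came firmly against the stop, released it, raised the gripper clear and handed the job in. The last reading before that was at 14.3 s of the 48 s allowed, and the hand-in reports no verdict.

- **Feel of the stop:** The sliding drag was a steady 5–7 N. With the post at about x = +77 mm in the engraver frame, forward motion stalled. Only about 0.7 mm was gained for the last 3 mm commanded, and the peak wrist force read was 14 N sideways, far below the 45 N limit. I eased it to about 11 N before opening the fingers.
- **Last look (wrist and top cameras):** The carrier's outline matched where I let go, to within about 2 px. It lay flat and straight in the channel with its nose under the hood. The fingers were clear, with wrist force near zero.
- **Yellow carrier:** The arm's path kept clear of it and no contact force showed, but I did not re-measure its position at the end.
- **Plunger travel:** I could not read it directly, so that it is pressed in is inferred from the rigid stop.
- **Early disagreement:** My first top-view measurement of the red plate came out about 5% small (114 x 60 mm). A wrist-camera check with the given 120 x 64 mm size matched, so I went ahead on that.

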